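Draw the sample tray out of its dust cover

TASK

Bring the sample tray out from under its clear dust cover so that the two parts lying on it can be got at: with a fingertip push the tab of the swing catch sideways until the catch is well clear of the tray, then hook a fingertip behind the tray's upright lip and draw the tray smoothly out along its rail until it meets its stop. Do not pinch or lift anything; do not touch the two parts riding on the tray, which must stay in their nests, and leave the other things on the bench alone.

Things in the scene. Friction and masses are not known exactly. Their poses are not given: they have to be found in the camera images.
- dust_cover: fixed unit: aluminium base plate 198 x 88 x 8 mm under a clear plastic cover (160 long, 78 wide, top 48 mm above the bench). Origin on the bench under the middle of the cover's open mouth. x points from the mouth into the cover, y across, z up; the tray slides out along -x, which points to the robot's right (yaw 1.45 to 1.72)
- sample_tray (a joint): travel of the steel tray in m: 0 = fully in, 0.128 = out against its stop, along the unit's -x. It runs level on its rail with about 2 N of friction and stays where it is left. While the catch is closed it can move only 3 mm
- tray_lip (a point): middle of the inner face (towards the cover) of the tray's upright lip, 26 mm above the bench; moves with the tray, axes as the unit's. The lip is 56 mm wide along y, 4 mm thick, from the tray's floor (15 mm above the bench) up to 40 mm. With the tray in, 48 mm of bare tray floor, 63 mm wide and open above, lie between this face and the cover's mouth
- swing_catch (a joint): angle of the steel swing catch in rad: 0 = closed, its nose across the tray's front corner; grows as its tab is pushed in the unit's +y, up to 0.8 at a stop. The upright pivot stands at x = -0.012, y = +0.038 m in the unit's frame. Friction about 0.08 N m; it stays where it is left. From 0.40 on it is out of the tray's way
- catch_tab (a point): middle of the inner face (looks to the unit's -y when closed) of the catch's upright tab, 26 mm above the bench; turns with the catch. At angle 0 it lies 63 mm from the pivot in -x and 14 mm in -y. The tab is a plate 33 mm long along x, 4 mm thick, 13 to 40 mm above the bench, its near end 3 mm in front of the lip's outer face. On its inner side, before the lip, is only bare bench
- chip_mid (a point): centre of the dark flat chip box with a hinged lid, 52 x 52 x 16 mm, loose on the tray in one of its two nests (which one varies)
- ring_mid (a point): centre of the ring mount, a black ring with a pale top, 50 mm across, 16 mm high, loose on the tray in the other nest
- tray_floor (a point): point on the tray's floor midway between its two nests (57 mm square, edged by 3 mm ribs), whose centres lie 30 mm from it along x; moves with the tray, axes as the unit's
- can_mid (a point): centre of an upright screw can with a black lid, 53 mm across, 64 mm high; a bystander
- tweezers: steel tweezers lying on the bench, 120 mm long, 13 mm wide, 8 mm high, origin at the underside's centre; a bystander
- tape_roll: roll of amber film tape lying flat, 58 mm across, 10 mm high, origin at the underside's centre; a bystander
Not all that is in view belongs to the job. Of the things that look like the part that bears chip_mid, the middle-sized one is meant.

How it is judged:
On the way, in this order (a step that is already met when the one before it is completed fails the run):
1. the swing catch has been pushed clear of the tray (0.40 rad or more) (value of joint swing_catch above 0.4 rad), for 0.2 s.
2. the tray has been drawn out to its stop (within 5 mm) (value of joint sample_tray above 0.123 m), for 0.2 s.
At the end, for the whole second after the job is handed in: The tray stands out against its stop (within 5 mm) and at rest, the catch is still clear of it (0.40 rad or more), and the chip box and the ring mount lie flat in their nests on the tray (within 6 mm, not raised) (value of joint sample_tray above 0.123 m and velocity of joint sample_tray below 0.01 m/s and value of joint swing_catch above 0.4 rad and x of chip_mid in the frame of tray_floor between -0.036 and 0.036 m and y of chip_mid in the frame of tray_floor between -0.006 and 0.006 m and z of each of chip_mid, ring_mid in the frame of tray_floor below 0.01 m and x of ring_mid in the frame of tray_floor between -0.036 and 0.036 m and y of ring_mid in the frame of tray_floor between -0.006 and 0.006 m); the robot touches nothing.
It fails at once if the chip box or the ring mount on the tray was touched by the robot (contact force between any of the fingers, the arm and chip_box above 0.5 N or contact force between any of the fingers, the arm and ring_mount above 0.5 N).
It fails at once if the chip box or the ring mount was lifted off the tray (z of any of chip_mid, ring_mid in the frame of tray_floor above 0.018 m).
It fails at once if the lip or the catch's tab was pinched between the fingers (both its faces pressed at once) ((contact force between the fingers and sample_tray_c0 above 2 N and contact force between the fingers and sample_tray_c1 above 2 N) or (contact force between the fingers and swing_catch_c1 above 2 N and contact force between the fingers and swing_catch_c2 above 2 N)).
It fails at once if the tray was jerked (faster than 0.5 m/s) (velocity of joint sample_tray above 0.5 m/s).
It fails at once if the can, the tweezers or the tape roll was disturbed (moved more than 15 mm) (distance of any of can_mid, tweezers, tape_roll from where it was at the start of the episode above 0.015 m).
It also fails if it takes over 54 s, if anything falls off the work surface, if the arm or the gripper's body presses on something with over 40 N, if the wrist force passes 120 N, or if a joint passes its speed limit or range.

ROBOT

A 7-joint arm with a two-finger parallel gripper is mounted at the origin on a cart in front of the work surface, level with it; the furniture and walls round the work are solid. World frame = base frame: x ahead of the robot, y to its left, z up, the work surface at z = 0. Lengths are in m, angles in rad, forces in N, time in s.
With the tool pointing down it reaches from about 0.425 to 0.925 m from the base axis. Payload 6.8 kg.
Tool frame: the origin (TCP) lies between the finger pads; the fingertips stand 22 mm ahead of it and the grasp point (between the pads) lies 3 mm ahead of it; z points along the fingers, y is the direction in which the jaws open and shut (so a half turn about z gives the same grasp; the last joint's range is limited). The gripper opens to 85 mm and grips with 20 to 120 N. Pads are 22 mm wide; open, the fingers measure 114 mm over their backs; the gripper's body (76 mm by 85 mm) begins 54 mm behind the grasp point. The pads swing forward as they close: fully open they stand 13 mm farther back than shut.
Start: joints at [1.167, 0.477, 0.022, 1.555, -0.011, 1.109, -0.083], TCP at [0.197, -0.646, 0.253] pointing down, gripper open.
Joint ranges: [-2.96, 2.96], [-0.34, 2.1], [-1.41, 1.46], [0.24, 2.44], [-1.37, 4.51], [0.17, 1.92], [-2.96, 2.96]. Speed limits (rad/s): [2.39, 2.39, 3.14, 3.14, 3.14, 3.14, 3.14].

INTERFACE

Orientations are given as a unit quaternion [w, x, y, z].
In Python, from station import bot gives the robot as it stands. The module is installed in compiled form; this text tells all that it offers.
- The arm moves only by the tool drive_tool, never from a script. Its argument "series" is one flat list of numbers, 7 for each row, row after row: the opening, from -1 (shut) to 1 (fully open), then the shift along the tool's x, y, z in mm, then the turn, a rotation vector about the tool's x, y, z in rad. In form: [jaw, x, y, z, wx, wy, wz, jaw, x, y, z, wx, wy, wz, ...]. A call has 1 to 12 rows; each row shifts and turns the commanded pose from where the row before left it, along the tool's axes as they then stand; what a row does not reach is not made up. A row lasts 1/8 s, in which the tool goes at most 62.5 mm and 10.7 degrees, less where a joint would pass 70% of its speed; a pose out of reach is approached as far as the arm can. A call with a gripper value outside its range is refused whole. The fingers move at their own pace and stop on an object; "force" is the grip in N (left out, the last holds). Time passes only in rows, so rows that do not move let the fingers close. It gives the time, the measured TCP pose, the force and the opening at its end, in the units of the state.
- bot.get_obs(): the state, without advancing time (a new reading comes with each control period).
- bot.read_camera(name): name is "scene" or "top" or "wrist"; returns a dict with "pixels" (384x512x3 uint8, blue, green, red), "camera_matrix" (3x3 intrinsics, pixels), "rvec" (rotation vector, rad) and "tvec" (3), from world to camera coordinates, as OpenCV has them. Camera axes: x right, y down, z forward; pixel columns grow to the right and rows downward; lengths in m; the calibration is good to about 2 mm. A picture is of the moment at which its call begins. There is no depth.
- bot.hand_in(): hands the job in, once; it reports no verdict.
The state is a dict: "t": time; "q": joint angles; "joint_vel": joint speeds; "joint_torque": joint torques, N m; "eef_pos": TCP position; "tool_rot": TCP orientation; "contact_force": force on the tool from outside, world axes, zero at the start; "torque": the same for the moment, N m; "gripper_width": opening from 0.0 (shut) to 1.0 (fully open).
Only numpy, scipy, OpenCV 4.12 (cv2) and the standard library are available. Lean on these libraries where they do the work, as an engineer would, in place of code of your own. Each camera call takes 0.05 s, during which the arm holds its last target. There are 200 camera calls.

## Working session

There is one attempt and no reset: what is moved stays moved. The work goes in short steps, Python scripts to look and compute and a tool call to move; the robot and the scene stay as the last step left them, time stands still between calls to the robot, and variables do not carry over. Pictures are saved under pics/ and viewed, about 8 in all and at most 12, crops included, and the job is handed in when it is done.

Besides the shell and the picture viewer there is one more tool, called after "Request:" as a command line: name --argument value ..., lists and objects as JSON in quotes. drive_tool: Moves the arm, as the interface text tells. Its arguments: {"type":"object","properties":{"series":{"type":"array"},"force":{"type":"number"}},"required":["series"]}

```bash
mkdir -p pics; cat > h.py <<'E'
import numpy as np, cv2
from station import bot
def cam(n):
    c=bot.read_camera(n); c['R']=cv2.Rodrigues(np.array(c['rvec'],float))[0]; c['t']=np.array(c['tvec'],float).ravel(); c['K']=np.array(c['camera_matrix'],float); return c
def ray(c,u,v,z):
    d=c['R'].T@np.linalg.inv(c['K'])@np.array([u,v,1.]); o=-c['R'].T@c['t']; return o+d*(z-o[2])/d[2]
def proj(c,P): return cv2.projectPoints(np.array(P,float).reshape(-1,1,3),np.array(c['rvec'],float),c['t'],c['K'],None)[0].reshape(-1,2)
E
python3 - <<'E'
from h import *
import pickle
o=bot.get_obs(); print({k:np.round(v,3) for k,v in o.items()})
for n in ('top','scene'):
    c=cam(n); pickle.dump(c,open(n+'.pkl','wb')); print(n,-c['R'].T@c['t'],c['K'][0,0]); cv2.imwrite(f'pics/{n}0.png',cv2.resize(c['pixels'],(800,600)))
E
```

```text
{'t': np.float64(0.0), 'q': array([ 1.167,  0.478,  0.022,  1.556, -0.011,  1.109, -0.083]), 'joint_vel': array([ 0.001,  0.001,  0.001,  0.002,  0.001, -0.002, -0.   ]), 'joint_torque': array([ 0.0000e+00, -5.9643e+01,  1.6080e+00, -2.8119e+01,  1.2000e-02,
        9.0000e-03, -0.0000e+00]), 'eef_pos': array([ 0.197, -0.645,  0.252]), 'tool_rot': array([-0.001,  0.989,  0.147, -0.   ]), 'contact_force': array([-1.075,  0.267, -0.107]), 'torque': array([0.016, 0.005, 0.016]), 'gripper_width': np.float64(0.997)}
top [0.47628802 0.0541699  1.03859434] 409.3031118997803
scene [ 0.37805795 -0.7738228   0.45376332] 376.03746438135676
```

View pics/top0.png

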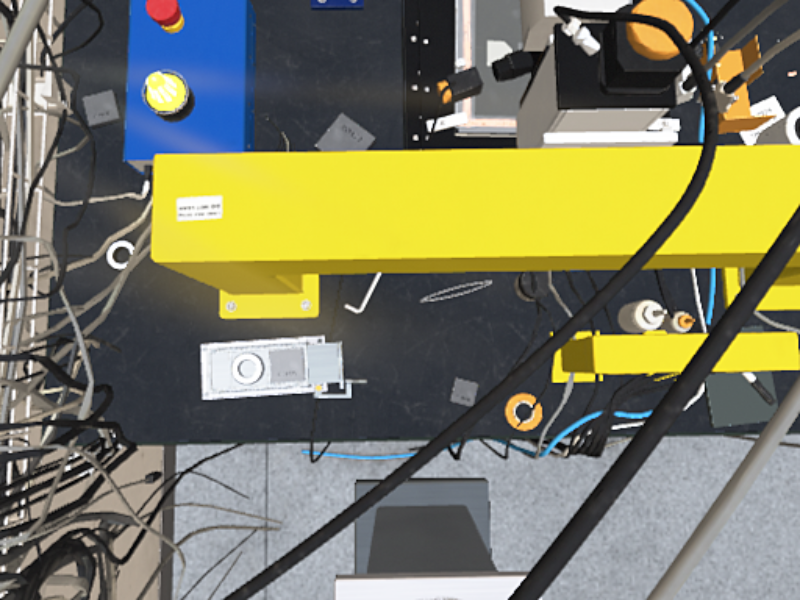

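View pics/scene0.png

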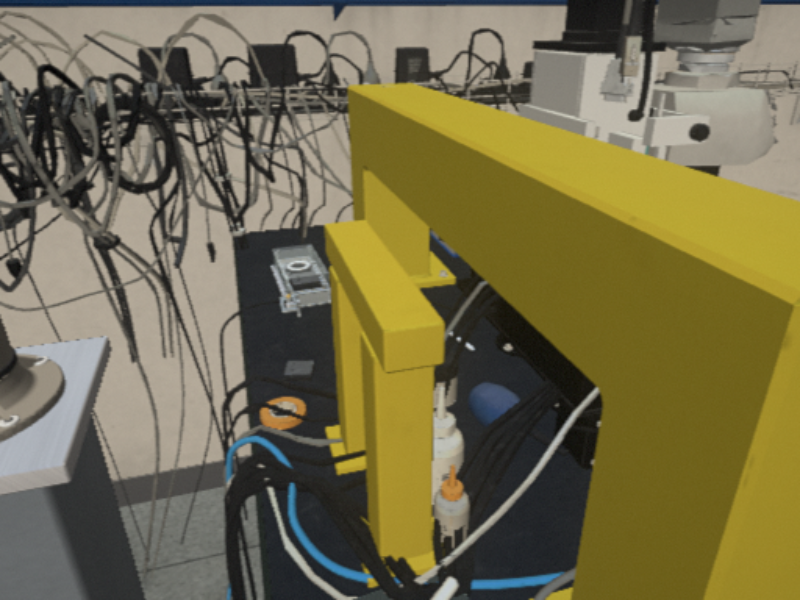

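Top view, in 800x600 display pixels:
- The unit is at (270,370), with its mouth to the right. The ring is at (248,369), the chip box on the tray at (288,365), and the catch and tab at (340,388).
- Chip-box lookalikes are the flat grey squares at (100,107), (345,132) and (463,391). Only (288,365) sits on the tray.
- Tape is at (524,411), tweezers at (457,291).
- The yellow gantry and small yellow frame are obstacles.

Next I'll crop in close and triangulate the obstacles.

```bash
python3 - <<'E'
from h import *
import pickle
T=pickle.load(open('top.pkl','rb'));S=pickle.load(open('scene.pkl','rb'))
s=512/800
def tri(a,b):
    P=[c['K']@np.c_[c['R'],c['t']] for c in (T,S)]
    X=cv2.triangulatePoints(P[0],P[1],np.array(a,float).reshape(2,1)*s,np.array(b,float).reshape(2,1)*s);return np.round((X[:3]/X[3]).ravel(),3)
print('frame far-left-near corner',tri((598,372),(325,225)) , tri((590,335),(370,222)))
print('gantry far near-side',tri((152,262),(350,86)))
print('tape',ray(T,524*s,411*s,.01),'greysq',ray(T,463*s,391*s,0.01),'tweez',ray(T,457*s,291*s,.005))
for n,uv in dict(bl=(203,400),tl=(202,345),lipT=(341,343),tab=(350,388)).items(): print(n,ray(T,uv[0]*s,uv[1]*s,0.03).round(3))
print('bench front edge',ray(T,300*s,443*s,0).round(3))
x0,y0=120,205
cv2.imwrite('pics/c1.png',cv2.resize(T['pixels'][y0:y0+60,x0:x0+120],None,fx=6.66,fy=6.66,interpolation=cv2.INTER_CUBIC))
cv2.imwrite('pics/c2.png',cv2.resize(S['pixels'][145:215,160:230],None,fx=8,fy=8,interpolation=cv2.INTER_CUBIC))
E
```

```text
frame far-left-near corner [ 0.463 -0.187  0.261] [ 0.51  -0.181  0.258]
gantry far near-side [0.595 0.32  0.348]
tape [ 0.39888726 -0.14400568  0.01      ] greysq [ 0.43173477 -0.0484313   0.01      ] tweez [ 0.59212429 -0.04390328  0.005     ]
bl [0.426 0.357 0.03 ]
tl [0.511 0.361 0.03 ]
lipT [0.51  0.143 0.03 ]
tab [0.44  0.129 0.03 ]
bench front edge [0.354 0.211 0.   ]
```

View pics/c1.png

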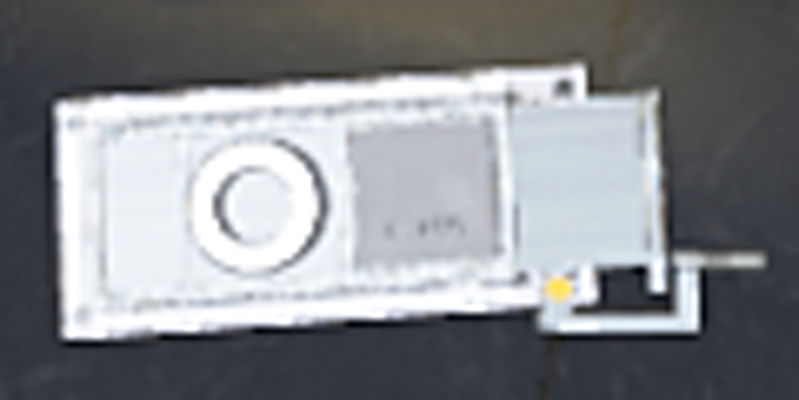

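View pics/c2.png

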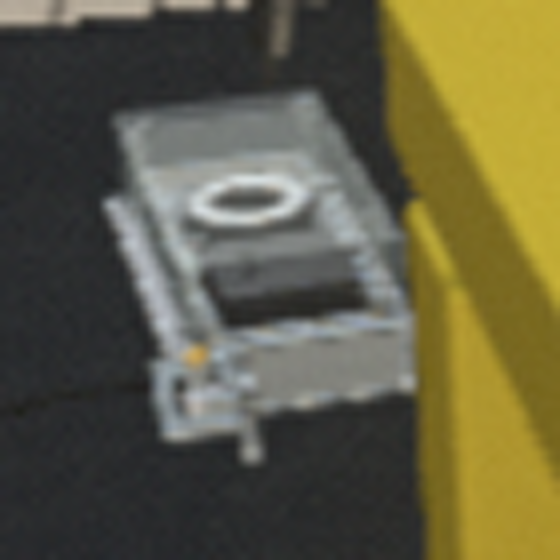

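```bash
python3 - <<'E'
from h import *
import pickle
from scipy.optimize import least_squares
T=pickle.load(open('top.pkl','rb'))
px=lambda u,v:(120+(u+.5)/6.66-.5,205+(v+.5)/6.66-.5)
def w(u,v,z): return ray(T,*px(u,v),z)
pl=[w(*p,.008) for p in((57,100),(585,65),(590,305),(65,340))]
print('plate',np.round(pl,3))
d=pl[0]-pl[1]; print('yaw',np.arctan2(d[1],d[0]), np.arctan2(*(pl[3]-pl[2])[1::-1]),np.hypot(*d[:2]))
for n,(u,v,z) in dict(lipfar=(656,92,.04),lipnear=(656,290,.04),pivot=(558,290,.022),tabnear=(675,259,.04),tabfar=(765,262,.04),mouthfar=(508,95,.048),mouthnear=(512,280,.015)).items(): print(n,w(u,v,z).round(4))
# model (unit frame) -> fit
m=[(-.05,-.028,.04,656,92),(-.05,.028,.04,656,290),(-.012,.038,.022,558,290),(-.0915,.026,.04,765,260),(-.0585,.026,.04,675,260)]
def tf(p,q):
    c,s=np.cos(p[2]),np.sin(p[2]); return np.array([p[0]+c*q[0]-s*q[1],p[1]+s*q[0]+c*q[1],q[2]])
f=lambda p:np.concatenate([proj(T,tf(p,q[:3]))[0]-px(*q[3:]) for q in m])
r=least_squares(f,[.47,.19,1.57]); print(r.x.round(4)); print(f(r.x).reshape(-1,2).round(2))
for q in[(-.03,-.044,.008),(-.03,.044,.008),(.168,0.044,.008),(.168,-.044,.008)]: print(tf(r.x,q).round(3))
E
```

```text
plate [[0.515 0.37  0.008]
 [0.524 0.172 0.008]
 [0.435 0.17  0.008]
 [0.426 0.365 0.008]]
yaw 1.620091821634527 1.6194051538985226 0.19871559083157456
lipfar [0.5126 0.1425 0.04  ]
lipnear [0.4413 0.1428 0.04  ]
pivot [0.4413 0.1805 0.022 ]
tabnear [0.4523 0.1359 0.04  ]
tabfar [0.4506 0.1033 0.04  ]
mouthfar [0.5121 0.1953 0.048 ]
mouthnear [0.445  0.1984 0.015 ]
[0.4786 0.1931 1.5521]
[[-0.02  2.87]
 [-0.34 -3.52]
 [-0.53  0.37]
 [ 0.53  0.17]
 [ 0.35  0.15]]
[0.522 0.162 0.008]
[0.434 0.164 0.008]
[0.438 0.362 0.008]
[0.526 0.36  0.008]
```

Request:
drive_tool --series '[-1, 0, 0, -60, 0, 0, 0.123, -1, 0, 0, -60, 0, 0, 0.123, -1, 29.5, -46.3, 0, 0, 0, 0, -1, 29.5, -46.3, 0, 0, 0, 0, -1, 29.5, -46.3, 0, 0, 0, 0, -1, 29.5, -46.3, 0, 0, 0, 0, -1, 29.5, -46.3, 0, 0, 0, 0, -1, 29.5, -46.3, 0, 0, 0, 0]' --force 30

```text
t: 1.1
eef_pos: [0.3602, -0.3576, 0.3731]
tool_rot: [-0.0, 1.0, 0.025, -0.0]
contact_force: [1.5, -1.1, -0.7]
gripper_width: 0.0
```

Request:
drive_tool --series '[-1, 15, -46.3, 0, 0, 0, 0, -1, 15, -46.3, 0, 0, 0, 0, -1, 15, -46.3, 0, 0, 0, 0, -1, 15, -46.3, 0, 0, 0, 0, -1, 15, -46.3, 0, 0, 0, 0, -1, 15, -46.3, 0, 0, 0, 0, -1, 15, -46.3, 0, 0, 0, 0, -1, 15, -46.3, 0, 0, 0, 0, -1, 15, -46.3, 0, 0, 0, 0, -1, 15, -46.3, 0, 0, 0, 0, -1, 0, 0, 0, 0, 0, 0]'

```text
t: 2.48
eef_pos: [0.4862, 0.1146, 0.373]
tool_rot: [-0.001, 1.0, 0.028, -0.0]
contact_force: [-0.5, -1.5, 0.3]
gripper_width: 0.004
```

```bash
python3 - <<'E'
from h import *
import pickle
o=bot.get_obs(); print(o['t'],np.round(o['eef_pos'],4),np.round(o['tool_rot'],4))
c=cam('wrist'); pickle.dump(c,open('w.pkl','wb')); print(-c['R'].T@c['t'],c['K'][0,0]); cv2.imwrite('pics/w1.png',cv2.resize(c['pixels'],(800,600),interpolation=cv2.INTER_CUBIC))
E
```

```text
2.475 [0.4862 0.1146 0.373 ] [-1.000e-03  9.996e-01  2.830e-02 -4.000e-04]
[0.56949048 0.11980969 0.49262785] 292.0236836217333
```

View pics/w1.png

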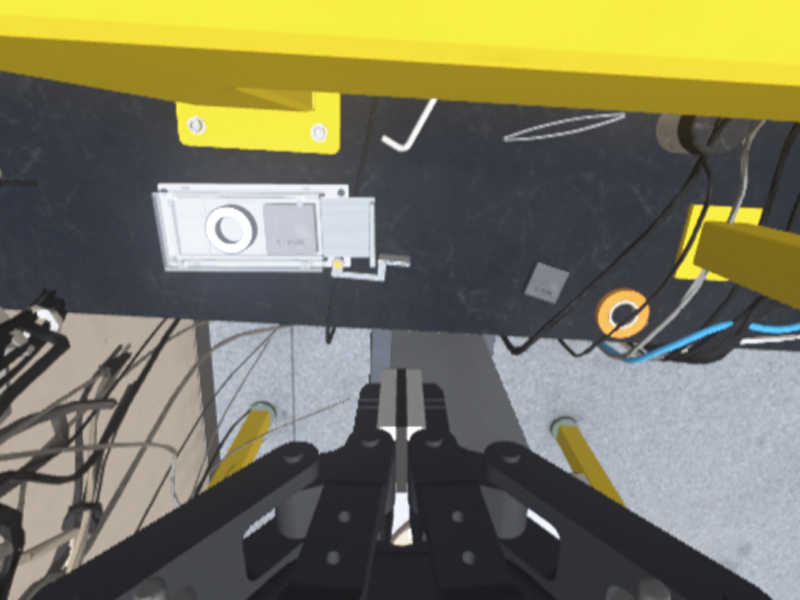

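The wrist view shows the lip at (375,198–265), the tab at (382–410, 260) and the pivot at (338,264). The wrist camera sits on the tool's +x side, close to the gantry beam. I'll turn the tool 90° so it faces away from both the beam and the cover.

```bash
python3 - <<'E'
from h import *
import pickle
W=pickle.load(open('w.pkl','rb')); s=.64
for n,(u,v,z) in dict(lipfar=(375,198,.04),lipnear=(375,264,.04),pivot=(338,264,.022),tabn=(382,259,.04),tabf=(410,262,.04),platefr=(348,185,.008),platebl=(165,271,.008),platefl=(155,190,.008),tape=(623,313,.01),grey=(547,283,.01)).items(): print(n,ray(W,u*s,v*s,z).round(4))
print(np.round(bot.get_obs()['q'],3))
y,x=115,195
cv2.imwrite('pics/w1c.png',cv2.resize(W['pixels'][y:y+70,x:x+80],None,fx=7,fy=7,interpolation=cv2.INTER_CUBIC))
E
```

```text
lipfar [0.5163 0.1428 0.04  ]
lipnear [0.45   0.1403 0.04  ]
pivot [0.4429 0.1804 0.022 ]
tabn [0.4556 0.1334 0.04  ]
tabf [0.4541 0.1047 0.04  ]
platefr [0.5241 0.1729 0.008 ]
platebl [0.4203 0.3724 0.008 ]
platefl [0.5076 0.3731 0.008 ]
tape [ 0.4012 -0.1403  0.01  ]
grey [ 0.4314 -0.0489  0.01  ]
[ 0.188  0.131 -0.59   1.773  0.075  1.262 -1.939]
```

View pics/w1c.png

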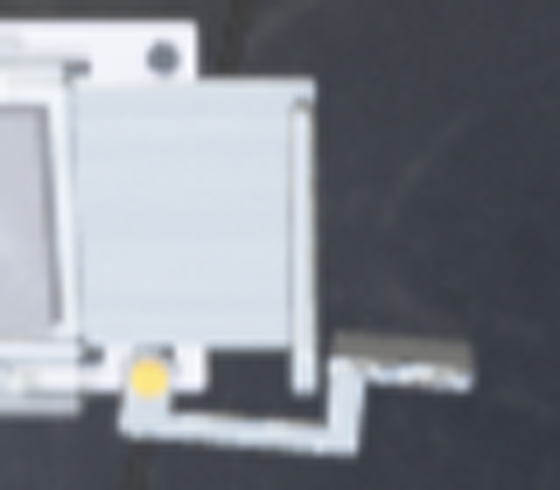

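Request:
drive_tool --series '[-1, 0, 0, 0, 0, 0, -0.1737, -1, 0, 0, 0, 0, 0, -0.1737, -1, 0, 0, 0, 0, 0, -0.1737, -1, 0, 0, 0, 0, 0, -0.1737, -1, 0, 0, 0, 0, 0, -0.1737, -1, 0, 0, 0, 0, 0, -0.1737, -1, 0, 0, 0, 0, 0, -0.1737, -1, 0, 0, 0, 0, 0, -0.1737, -1, 0, 0, 0, 0, 0, -0.1737, -1, 0, 0, 50, 0, 0, 0, -1, 0, 0, 50, 0, 0, 0, -1, 0, 0, 50, 0, 0, 0]'

```text
t: 4.03
eef_pos: [0.4864, 0.1083, 0.2218]
tool_rot: [0.001, 0.693, 0.721, -0.0]
contact_force: [-0.4, -0.4, 0.1]
gripper_width: -0.002
```

Request:
drive_tool --series '[-1, 3, 0, 40, 0, 0, 0, -1, 0, 0, 40, 0, 0, 0, -1, 0, 0, 40, 0, 0, 0, -1, 0, 0, 30, 0, 0, 0, -1, 0, 0, 17, 0, 0, 0, -1, 0, 0, 10, 0, 0, 0, -1, 0, 0, 0, 0, 0, 0]'

```text
t: 4.9
eef_pos: [0.4865, 0.1131, 0.0463]
tool_rot: [0.0, 0.692, 0.722, -0.0]
contact_force: [0.3, -0.1, 0.1]
gripper_width: 0.003
```

```bash
python3 - <<'E'
from h import *
import pickle
o=bot.get_obs(); print(np.round(o['eef_pos'],4),np.round(o['tool_rot'],4),np.round(o['q'],2))
c=cam('top'); cv2.imwrite('pics/t2.png',cv2.resize(c['pixels'][185:285,130:270],None,fx=5.5,fy=5.5,interpolation=cv2.INTER_CUBIC))
c=cam('wrist'); cv2.imwrite('pics/w2.png',c['pixels'])
E
```

```text
[0.4865 0.1131 0.0463] [ 1.000e-04  6.921e-01  7.218e-01 -1.000e-04] [ 0.09  0.56 -0.55  2.09  0.51  0.62 -0.77]
```

View pics/w2.png

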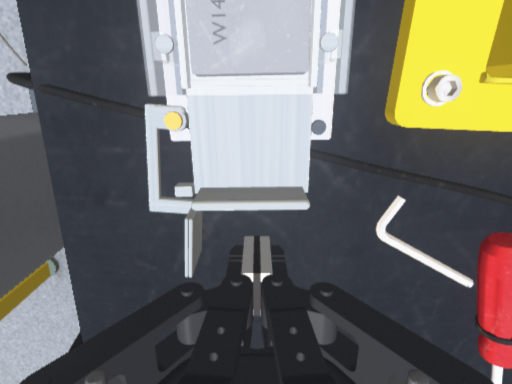

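The wrist view shows the shut fingertips at (257,245) just in front of the lip (outer face at row 205). The tab is to the left at (190,210–275), and nothing is touching. Pushing left now.

Request:
drive_tool --series '[-1, 0, -6, 0, 0, 0, 0, -1, 0, -6, 0, 0, 0, 0, -1, 0, -6, 0, 0, 0, 0, -1, 0, -6, 0, 0, 0, 0, -1, 0, -6, 0, 0, 0, 0, -1, 0, -6, 0, 0, 0, 0, -1, 0, -6, 0, 0, 0, 0, -1, 0, -6, 0, 0, 0, 0, -1, 0, -6, 0, 0, 0, 0, -1, 0, -1, 0, 0, 0, 0, -1, 0, 0, 0, 0, 0, 0]'

```text
t: 6.38
eef_pos: [0.4311, 0.111, 0.0462]
tool_rot: [-0.0, 0.692, 0.722, -0.0]
contact_force: [0.9, 0.5, -0.4]
gripper_width: -0.001
```

```bash
python3 - <<'E'
from h import *
o=bot.get_obs(); print(np.round(o['eef_pos'],4),np.round(o['contact_force'],2))
c=cam('wrist'); cv2.imwrite('pics/w3.png',c['pixels'])
E
```

```text
[0.4311 0.111  0.0462] [ 0.93  0.51 -0.35]
```

View pics/w3.png

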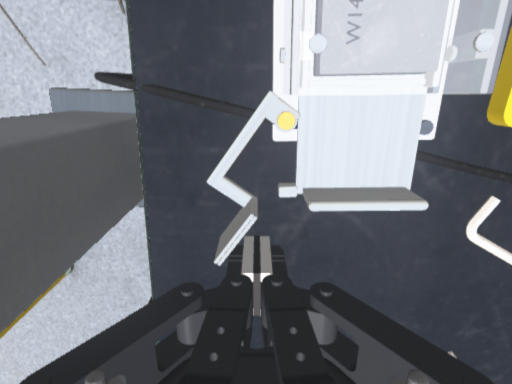

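The catch has swung to about 0.6 rad (tab from (255,205) to (220,262), well clear of the tray). Next I back off, rise, and go over behind the lip.

Request:
drive_tool --series '[-1, 0, 15, 0, 0, 0, 0, -1, 0, 0, -30, 0, 0, 0, -1, 0, 0, -30, 0, 0, 0, -1, 0, 35.5, 0, 0, 0, 0, -1, 26, 0, 0, 0, 0, 0, -1, 26, 0, 0, 0, 0, 0, -1, 0, 0, 0, 0, 0, 0]'

```text
t: 7.3
eef_pos: [0.4804, 0.1676, 0.1066]
tool_rot: [-0.0, 0.691, 0.723, 0.001]
contact_force: [0.1, -0.3, -0.4]
gripper_width: -0.0
```

```bash
python3 - <<'E'
from h import *
o=bot.get_obs(); print(np.round(o['eef_pos'],4),np.round(o['contact_force'],2))
c=cam('wrist'); cv2.imwrite('pics/w4.png',c['pixels'])
E
```

```text
[0.4804 0.1676 0.1066] [ 0.09 -0.27 -0.39]
```

View pics/w4.png

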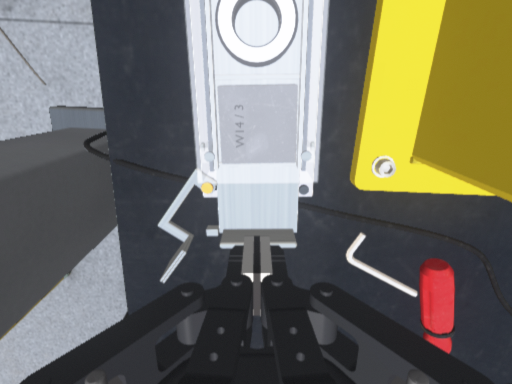

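```bash
python3 - <<'E'
from h import *
c=cam('wrist')
for u,v,z in((257,243,.04),(257,230,.015),(257,247,.04),(221,240,.04),(296,240,.04),(257,178,.015),(257,165,.048)): print((u,v,z),ray(c,u,v,z).round(4))
print(proj(c,[[.4804,.1676,.02]]))
E
```

```text
(257, 243, 0.04) [0.4814 0.1471 0.04  ]
(257, 230, 0.015) [0.4816 0.145  0.015 ]
(257, 247, 0.04) [0.4816 0.1439 0.04  ]
(221, 240, 0.04) [0.4556 0.1484 0.04  ]
(296, 240, 0.04) [0.5091 0.1507 0.04  ]
(257, 178, 0.015) [0.4796 0.1882 0.015 ]
(257, 165, 0.048) [0.4788 0.2064 0.048 ]
[[256.82163222 206.00321332]]
```

Request:
drive_tool --series '[-1, 0, 0, 20, 0, 0, 0, -1, 0, 0, 20, 0, 0, 0, -1, 0, 0, 15, 0, 0, 0, -1, 0, 0, 8, 0, 0, 0, -1, 0, 0, 0, 0, 0, 0]'

```text
t: 8.02
eef_pos: [0.4794, 0.1651, 0.0427]
tool_rot: [-0.0, 0.692, 0.722, -0.001]
contact_force: [0.2, -0.4, 0.7]
gripper_width: 0.001
```

Request:
drive_tool --series '[-1, -4, 0, 0, 0, 0, 0, -1, -3, 0, 0, 0, 0, 0, -1, -3, 0, 0, 0, 0, 0, -1, -4, 0, 0, 0, 0, 0, -1, -5, 0, 0, 0, 0, 0, -1, -6, 0, 0, 0, 0, 0, -1, -7, 0, 0, 0, 0, 0, -1, -7, 0, 0, 0, 0, 0, -1, -7, 0, 0, 0, 0, 0, -1, -7, 0, 0, 0, 0, 0, -1, -6, 0, 0, 0, 0, 0, -1, -4, 0, 0, 0, 0, 0]'

```text
t: 9.52
eef_pos: [0.4823, 0.1017, 0.0432]
tool_rot: [-0.0, 0.692, 0.722, -0.0]
contact_force: [2.1, 2.3, -0.5]
gripper_width: -0.001
```

```bash
python3 - <<'E'
from h import *
o=bot.get_obs(); print(np.round(o['eef_pos'],4),np.round(o['contact_force'],2))
c=cam('wrist'); cv2.imwrite('pics/w5.png',c['pixels'])
E
```

```text
[0.4823 0.1017 0.0432] [ 2.07  2.25 -0.48]
```

View pics/w5.png

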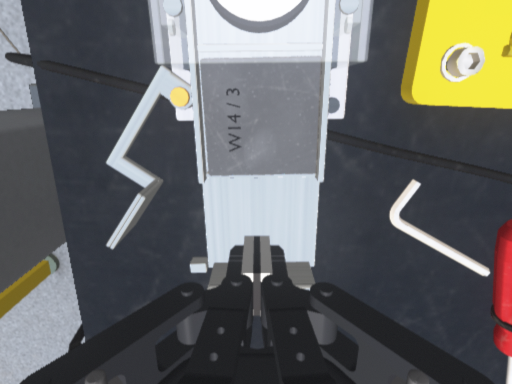

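The chip box rides flat, and the tray is about 55 mm out. Continuing.

Request:
drive_tool --series '[-1, -5, 0, 0, 0, 0, 0, -1, -7, 0, 0, 0, 0, 0, -1, -7, 0, 0, 0, 0, 0, -1, -7, 0, 0, 0, 0, 0, -1, -7, 0, 0, 0, 0, 0, -1, -7, 0, 0, 0, 0, 0, -1, -7, 0, 0, 0, 0, 0, -1, -7, 0, 0, 0, 0, 0, -1, -6, 0, 0, 0, 0, 0, -1, -4, 0, 0, 0, 0, 0, -1, -3, 0, 0, 0, 0, 0, -1, -2, 0, 0, 0, 0, 0]'

```text
t: 11.08
eef_pos: [0.4853, 0.0332, 0.0433]
tool_rot: [0.0, 0.692, 0.722, 0.0]
contact_force: [1.2, 2.5, -0.0]
gripper_width: -0.002
```

Request:
drive_tool --series '[-1, -2, 0, 0, 0, 0, 0, -1, -2, 0, 0, 0, 0, 0, -1, -2, 0, 0, 0, 0, 0, -1, -1, 0, 0, 0, 0, 0, -1, -1, 0, 0, 0, 0, 0, -1, 0, 0, 0, 0, 0, 0]'

```text
t: 11.82
eef_pos: [0.4855, 0.0301, 0.0434]
tool_rot: [-0.002, 0.691, 0.723, 0.003]
contact_force: [-0.1, 13.9, -1.6]
gripper_width: -0.004
```

Force has risen to 14 N and motion has halted, so the tray is at its stop. Backing off and rising.

Request:
drive_tool --series '[-1, 4, 0, 0, 0, 0, 0, -1, 4, 0, 0, 0, 0, 0, -1, 3, 0, 0, 0, 0, 0, -1, 0, 0, -15, 0, 0, 0, -1, 0, 0, -25, 0, 0, 0, -1, 0, 0, -40, 0, 0, 0, -1, 0, 0, -50, 0, 0, 0, -1, 0, 0, -50, 0, 0, 0, -1, 0, 0, -20, 0, 0, 0, -1, 0, 0, 0, 0, 0, 0]'

```text
t: 13.08
eef_pos: [0.4859, 0.0362, 0.2455]
tool_rot: [0.002, 0.692, 0.722, 0.001]
contact_force: [0.6, -1.1, 0.3]
gripper_width: 0.0
```

```bash
python3 - <<'E'
from h import *
o=bot.get_obs(); print(np.round(o['eef_pos'],4),np.round(o['contact_force'],2))
c=cam('wrist'); cv2.imwrite('pics/w6.png',c['pixels'])
for u,v in ((257,243),): pass
import pickle; pickle.dump(c,open('w6.pkl','wb'))
E
```

```text
[0.4859 0.0362 0.2455] [ 0.64 -1.09  0.31]
```

View pics/w6.png

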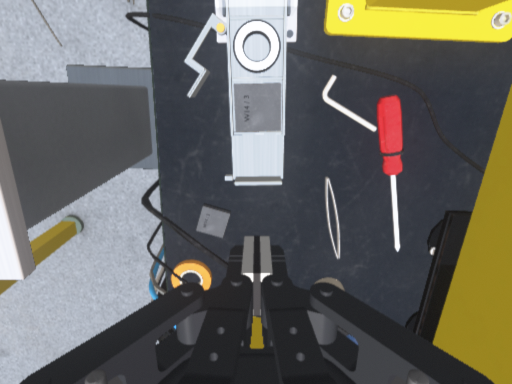

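```bash
python3 - <<'E'
from h import *
import pickle
c=pickle.load(open('w6.pkl','rb'))
lip=ray(c,257,182,.04); print('lip y',lip.round(4),'travel',.1465-lip[1])
a,b=ray(c,207,70,.04),ray(c,189,96,.04); d=b-a; print('catch',np.arctan2(-d[0],-d[1])+.05)
for n,p in dict(chip=(257.5,107),ring=(256,46),tape=(190,275)).items(): print(n,ray(c,*p,.031 if n!='tape' else .01).round(4))
E
```

```text
lip y [0.488 0.02  0.04 ] travel 0.12648665035057952
catch 0.6841263405249159
chip [0.485  0.1036 0.031 ]
ring [0.4809 0.1641 0.031 ]
tape [ 0.399  -0.1317  0.01  ]
```

```bash
python3 -c "
from station import bot
print(bot.hand_in())"
```

```text
the job is handed in; nothing more can be done
None
```

The tray is out against its stop and the job is handed in, at about 13 s of the 54 s allowed; the station gave no verdict. With the jaws shut, I pushed the catch tab sideways, hooked the fingertips behind the lip, and drew the tray out at about 0.06 m/s. Then I backed off and rose clear.

Last checks before handing in, from the final wrist view and the force reading:
- **Tray:** travel measured about 126.5 mm (good to about 2 mm). At the end the force rose from about 2.5 N to 14 N and motion stopped, so it met its stop.
- **Catch:** about 0.6–0.7 rad, clear of the 0.40 needed. The readings differ: about 0.6 from the earlier view, 0.68 from the last.
- **Chip box and ring:** lying in their nests 60.6 mm apart (60 expected).
- **Bystanders:** the tape measured within about 12 mm of its first reading. Most of that is probably measurement error, because its centre is partly hidden by the gripper in the last view. I saw the tweezers still in place, but did not measure them. I never positively located the can, though the arm stayed high or over the unit throughout.
- **Robot:** the fingers were about 20 cm above the bench, with only about 1 N on the force reading (noise level).

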